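# Refit the drive stack of a bench knife mill

### The arm

A 6-joint arm with a two-finger parallel gripper is mounted at the origin on the work surface. World frame = base frame: x ahead of the robot, y to its left, z up, the work surface at z = 0. Lengths are in m, angles in degrees, forces in N, time in s.
With the tool pointing down it reaches from about 0.375 to 0.9 m from the base axis. Payload 3.1 kg.
Tool frame: the origin (TCP) lies between the finger pads; the fingertips stand 22 mm ahead of it and the grasp point (between the pads) lies 3 mm ahead of it; y points along the fingers, x is the direction in which the jaws open and shut, and the axes are right-handed (so a half turn about y gives the same grasp; the last joint's range is limited). The gripper opens to 87 mm and grips with 3 to 60 N. Pads are 19 mm wide; open, the fingers measure 117 mm over their backs; the gripper's body (75 mm by 190 mm) begins 51 mm behind the grasp point.
Start: joints at [-79.383, 30.224, 82.088, -0, 67.689, -10.227], TCP at [0.222, -0.584, 0.245] pointing down, gripper open.
Joint ranges: [-176.69, 176.69], [-43.24, 126.21], [12.49, 139.97], [-82, 262], [0, 151.66], [-163.58, 163.58]. Speed limits (degrees/s): [159.86, 159.86, 180, 180, 180, 180].

### API

Orientations are given as a 3x3 rotation matrix whose columns are the frame's x, y, z axes.
In Python, from rig import bot, imaging, workorder gives the robot as it stands. The module is installed in compiled form; this text tells all that it offers.
- The arm moves only by the tool drive_tool, never from a script. Its argument "commands" is a list of rows, each an object of numbers: "dx", "dy", "dz": the shift along the tool's x, y, z normalised to -1 to 1, where 1 is 4 cm; "wx", "wy", "wz": the turn, a rotation vector about the tool's x, y, z normalised to -1 to 1, where 1 is pi/2 rad; "grip": the finger opening in mm, from 0 to 87. In form: [{"dx": .., "dy": .., "dz": .., "wx": .., "wy": .., "wz": .., "grip": ..}, ...]. A call has 1 to 8 rows; each row shifts and turns the commanded pose from where the row before left it, along the tool's axes as they then stand; what a row does not reach is not made up. A row lasts 1/8 s, in which the tool goes at most 62.5 mm and 10.7 degrees, less where a joint would pass 70% of its speed; a pose out of reach is approached as far as the arm can. A call with a number of a shift or a turn outside -1 to 1 is refused whole. A call with a gripper value outside its range is refused whole. The fingers move at their own pace and stop on an object; the grip force is fixed at half the most. Time passes only in rows, so rows that do not move let the fingers close. It gives the time, the measured TCP pose, the force and the opening at its end, in the units of the state.
- bot.read_state(): the state, without advancing time (a new reading comes with each control period).
- imaging.capture(name): name is "scene" or "top"; returns (picture, depth): 480x640x3 uint8, red, green, blue; 480x640 float32, m along the optical axis (not along the pixel's ray), 0 where there is no reading.
- imaging.get_calibration(name): a dict with "mtx" (3x3 intrinsics, pixels), "world_to_cam" (4x4, takes a point from world to camera coordinates). Camera axes: x right, y down, z forward; pixel columns grow to the right and rows downward; lengths in m; the calibration is good to about 2 mm. A picture is of the moment at which its call begins. get_calibration takes no time and is no camera call.
- workorder.hand_in(): hands the job in, once; it reports no verdict.
The state is a dict: "time_s": time; "joint_positions": joint angles; "qvel": joint speeds; "tau": joint torques, N m; "position": TCP position; "tcp_rot": TCP orientation; "force": force on the tool from outside, world axes, zero at the start; "moment": the same for the moment, N m; "opening": opening from 0.0 (shut) to 1.0 (fully open).
Only numpy, scipy, OpenCV 4.12 (cv2) and the standard library are available. Lean on these libraries where they do the work, as an engineer would, in place of code of your own. Each camera call takes 0.05 s, during which the arm holds its last target. There are 200 camera calls.

### The job

Rebuild the drive stack on the upright spindle of the knife mill: first the steel spacer sleeve down onto the spindle's collar, then the brass washer on top of it, and last the blue bushing, which has a square bore: press it lightly, turn it until it drops over the square end of the spindle, and bring it fully home on the washer. Let go of everything, never load the mill with more than 40 N, and leave the other things on the bench where they are.

Things in the scene. Friction and masses are not known exactly. Their poses are not given: they have to be found in the camera images.
- mill: Cream bench knife mill, bowl off, fixed: housing 210 x 180 mm, 85 mm high; round steel deck 152 mm across, top 100 mm above the bench, with a 7 mm high ring at its edge. Origin under its centre at bench height, z up, panel to -x. An upright steel spindle in the middle of the deck: a collar 36 mm across, 16 mm high, a round shaft 20 mm across, and a square end (see spindle_seat and spindle_tip).
- spindle_seat (a point): Point on the spindle's axis at the top of its collar, 116 mm above the bench, where the spacer sits. The round shaft, 20 mm across, reaches from here 26 mm up; the square end follows. Axes are the mill's; they do not turn with the spindle.
- spindle_tip (a point): Top of the spindle, on its axis, 43 mm above spindle_seat; axes are the mill's. The square end below it is 14 mm on a side and 17 mm long, its corners bevelled over the top 2 mm. The geared motor stopped at any angle: the direction of the square is in none of these poses and must be felt (or seen). The gearing holds it against a light turning moment, up to 0.06 N m; beyond that it turns along.
- spacer_center (a point): Centre of the spacer, a loose bright steel sleeve standing upright on the pad: outside diameter 34 mm, bore 21.5 mm, 22 mm high, about 85 g. z along its bore. Home when it stands on the collar: its centre then 11 mm above spindle_seat.
- washer_center (a point): Centre of the washer, a loose brass ring lying flat on the pad: outside diameter 44 mm, bore 21.5 mm, 6 mm thick, about 55 g. z along its bore. Home on the spacer: its centre then 25 mm above spindle_seat.
- bushing_center (a point): Centre of the bushing, a loose blue block upright on the pad, 65 g: octagon 34 mm across flats, 26 mm high, square bore 15.5 mm right through. z along the bore, x and y square to the bore's walls and to four of the flats. It passes the spindle's square only if aligned within about 6 degrees (any quarter turn), else it stands on the tip, centre about 56 mm above spindle_seat. Home: 41 mm above it.
- pad: Pale blue pad 280 x 400 mm, 2 mm thick, fixed flat on the bench, on which the cleaned parts stand. Origin under its centre at bench height.
- cap_nut: Black knurled cap nut on the pad, 42 mm across, 28 mm high; not needed. Origin under its centre.
- brush: Cleaning brush, 160 mm long, lying on the pad; not needed. Origin at mid-length, at its underside, x along it.
- spanner: Steel spanner, 150 mm long, 8 mm thick, lying on the pad; not needed. Origin at mid-length, at its underside, x along it.
- amber_bottle: Amber reagent bottle, 66 mm across, 150 mm high; a bystander. Origin under its centre.
- clear_bottle: Clear reagent bottle with blue cap, 72 mm across, 160 mm high; a bystander. Origin under its centre.
- sample_jar: White jar, 60 mm across, 75 mm high; a bystander. Origin under its centre.
- mill_bowl: Steel bowl of the mill, 124 mm across, 85 mm high; a bystander. Origin under its centre.
- beaker: Glass beaker, 66 mm across, 80 mm high; a bystander. Origin under its centre.

How it is judged:
By the outcome, as a careful person would: the job done as asked, in the order asked, and still so for the second after the job is handed in, with the robot touching nothing.
It also fails if it takes over 72 s, if anything falls off the work surface, if the arm or the gripper's body presses on something with over 40 N, if the wrist force passes 120 N, or if a joint passes its speed limit or range.

## Working session

There is one attempt and no reset: what is moved stays moved. The work goes in short steps, Python scripts to look and compute and a tool call to move; the robot and the scene stay as the last step left them, time stands still between calls to the robot, and variables do not carry over. Pictures are saved under pics/ and viewed, on a budget of 10 in all, crops included, one or two more only if the job needs it, and the job is handed in when it is done.

Besides the shell and the picture viewer there is one more tool, called after "Call:" by a JSON object that holds its "fn" and its "kwargs". drive_tool: Moves the arm, as the interface text tells. Its arguments: {"type":"object","properties":{"commands":{"type":"array"}},"required":["commands"]}

```bash
mkdir -p pics; python3 - <<'E'
from rig import bot, imaging
import cv2,numpy as np
s=bot.read_state(); print(s['time_s'],s['position'],np.round(s['tcp_rot'],3),s['force'],s['opening'])
for n in ('scene','top'):
    p,d=imaging.capture(n); c=imaging.get_calibration(n)
    cv2.imwrite(f'pics/{n}0.png',p[:,:,::-1]); np.save(f'pics/{n}0.npy',d)
    print(n,c['mtx'].round(1).tolist(),np.linalg.inv(c['world_to_cam']).round(3).tolist())
E
```

```text
0.0 [ 0.22229452 -0.5834026   0.24357779] [[ 0.356 -0.     0.935]
 [-0.935  0.002  0.356]
 [-0.002 -1.     0.   ]] [ 0.36679054  0.33189554 -0.19077857] 0.9995249556907196
scene [[516.5, 0.0, 306.9], [0.0, 516.5, 242.2], [0.0, 0.0, 1.0]] [[0.731, 0.545, -0.41, 1.107], [0.682, -0.597, 0.423, -0.45], [-0.014, -0.588, -0.808, 1.101], [0.0, 0.0, 0.0, 1.0]]
top [[525.1, 0.0, 313.3], [0.0, 525.1, 244.8], [0.0, 0.0, 1.0]] [[0.018, -0.991, 0.135, 0.406], [-1.0, -0.019, -0.01, 0.087], [0.012, -0.135, -0.991, 1.562], [0.0, 0.0, 0.0, 1.0]]
```

View pics/top0.png

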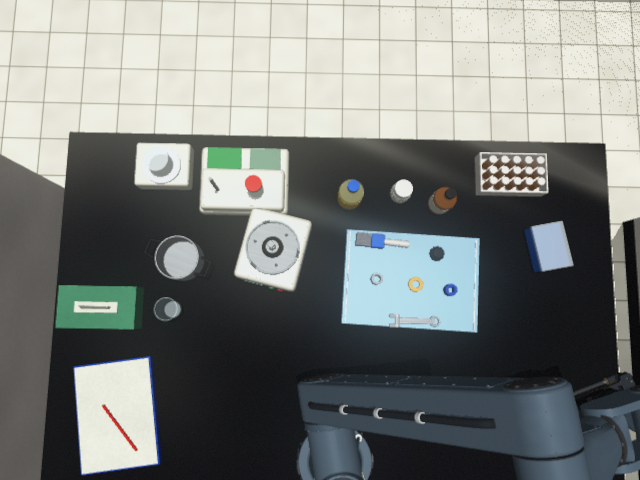

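View pics/scene0.png

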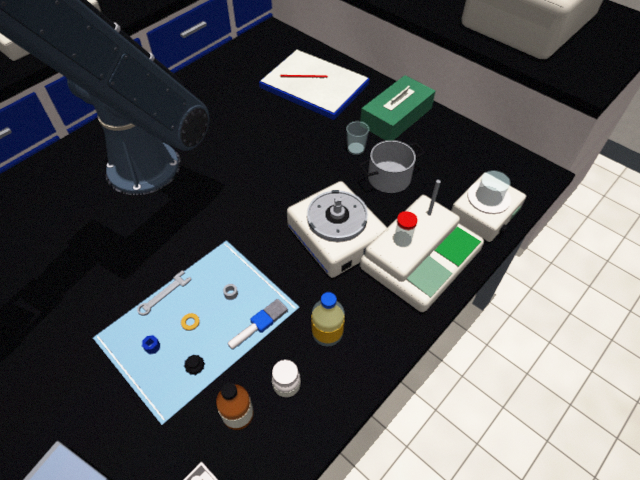

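The top view shows the spacer at about (376,279), the washer (416,284), the bushing (450,290) and the mill (273,246). In the scene view they are at about (231,291), (190,321), (150,344) and (337,212). I'll enlarge both views next.

```bash
python3 - <<'E'
import cv2,numpy as np
t=cv2.imread('pics/top0.png'); s=cv2.imread('pics/scene0.png')
R=lambda im,x,y,w,h,k:cv2.resize(im[y:y+h,x:x+w],None,fx=k,fy=k,interpolation=cv2.INTER_CUBIC)
a=R(t,360,262,100,40,4) ; b=R(t,233,206,80,80,3)
a2=R(s,130,275,120,85,4) ; b2=R(s,300,175,80,80,3)
can=np.zeros((600,800,3),np.uint8)
can[0:160,0:400]=a; can[0:240,410:650]=b; can[250:590,0:480]=a2; can[250:490,500:740]=b2
cv2.imwrite('pics/crop1.png',can)
E
```

```text
(no output)
```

View pics/crop1.png

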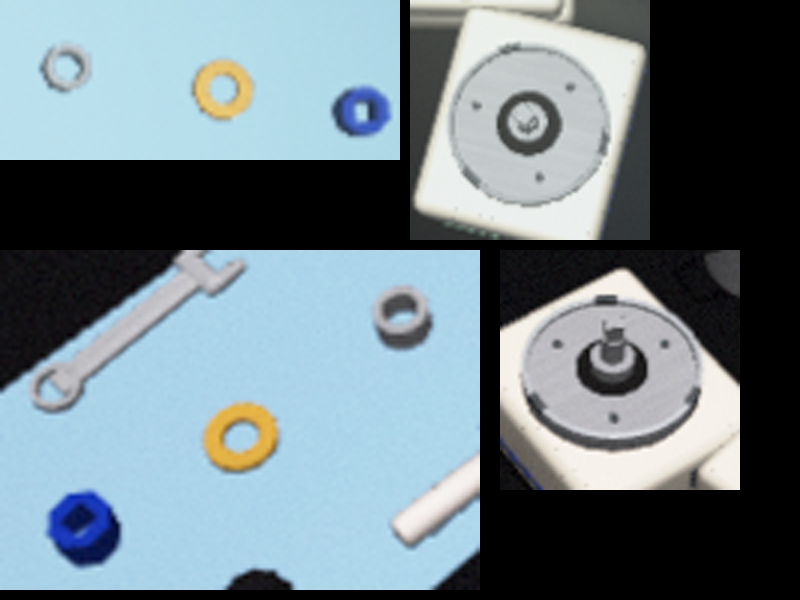

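```bash
cat > h.py <<'E'
import numpy as np
from rig import bot, imaging
C={n:imaging.get_calibration(n) for n in('scene','top')}
def ray(n,u,v,z):
    T=np.linalg.inv(C[n]['world_to_cam']); d=T[:3,:3]@np.linalg.solve(C[n]['mtx'],[u,v,1]); o=T[:3,3]
    return (o+d*(z-o[2])/d[2])[:2]
def proj(n,p):
    q=C[n]['world_to_cam']@np.r_[p,1]; q=C[n]['mtx']@q[:3]; return q[:2]/q[2]
E
python3 - <<'E'
from h import *
P={'spacer':(376.1,278.1,230.1,289.4,.024),'washer':(415.4,283.9,189.9,321.1,.008),'bush':(450.6,289.1,150.1,342.1,.028),'deck':(272.5,247.3,337,213.4,.105)}
for k,(a,b,c,d,z) in P.items(): print(k,ray('top',a,b,z).round(4),ray('scene',c,d,z).round(4))
# refine: depth-based points
import cv2
for n in('top','scene'):
    D=np.load(f'pics/{n}0.npy'); T=np.linalg.inv(C[n]['world_to_cam'])
    v,u=np.mgrid[:480,:640]; q=np.linalg.inv(C[n]['mtx'])@np.stack([u.ravel(),v.ravel(),np.ones(u.size)])
    X=(T[:3,:3]@(q*D.ravel())+T[:3,3:]).T; ok=D.ravel()>0
    for k,(a,b,c,d,z) in P.items():
        c0=ray('top',a,b,z); r=.03 if k!='deck' else .1
        m=ok&(np.linalg.norm(X[:,:2]-c0,axis=1)<r)&(X[:,2]>z-.004)&(X[:,2]<z+.006)
        if k=='washer': m&=X[:,2]>.006
        Y=X[m,:2]; (cx,cy),rr=cv2.minEnclosingCircle((Y*1000).astype(np.float32)); print(n,k,m.sum(),Y.mean(0).round(4),round(cx),round(cy),rr)
    m=ok&(np.linalg.norm(X[:,:2]-ray('top',272.5,247.3,.105),axis=1)<.03)&(X[:,2]>.125); print(n,'spindle',m.sum(),X[m].mean(0),X[m].max(0))
im=cv2.cvtColor(cv2.imread('pics/scene0.png'),cv2.COLOR_BGR2HSV)
print(bot.read_state()['joint_positions'])
E
```

```text
spacer [ 0.5208 -0.1143] [ 0.5203 -0.1161]
washer [ 0.507  -0.2331] [ 0.5063 -0.2339]
bush [ 0.4924 -0.332 ] [ 0.492 -0.333]
deck [0.5956 0.1865] [0.5972 0.1858]
top spacer 58 [ 0.5214 -0.116 ] 522 -116 17.327247619628906
top washer 121 [ 0.5085 -0.2299] 507 -233 29.931507110595703
top bush 81 [ 0.4933 -0.3338] 493 -334 19.037551879882812
top deck 1255 [0.5978 0.1872] 598 188 76.61780548095703
top spindle 52 [0.5963096  0.18630639 0.15113019] [0.60806282 0.19636891 0.16657492]
scene spacer 89 [ 0.52   -0.1182] 518 -119 18.5943603515625
scene washer 172 [ 0.5055 -0.2348] 507 -230 27.739309310913086
scene bush 140 [ 0.4911 -0.3349] 490 -335 18.44459342956543
scene deck 1123 [0.5997 0.1822] 595 185 78.59982299804688
scene spindle 106 [0.59837864 0.18178428 0.14607619] [0.60700262 0.19542488 0.16346719]
[-7.93838785e+01  3.02735249e+01  8.21471377e+01 -1.46613258e-03
  6.76879112e+01 -1.02268330e+01]
```

Call:
{"fn": "drive_tool", "kwargs": {"commands": [{"wy": 0.1155, "grip": 60}, {"wy": 0.1155}, {"dx": -1, "dz": 0.64}, {"dx": -1, "dz": 0.64}, {"dx": -1, "dz": 0.64}, {"dx": -1, "dz": 0.64}, {"dx": -1, "dz": 0.64}, {"dx": -1, "dz": 0.64}]}}

```text
schema error: expected keys dx, dy, dz, wx, wy, wz, grip
```

Call:
{"fn": "drive_tool", "kwargs": {"commands": [{"dx": 0, "dy": 0, "dz": 0, "wx": 0, "wy": 0.1155, "wz": 0, "grip": 60}, {"dx": 0, "dy": 0, "dz": 0, "wx": 0, "wy": 0.1155, "wz": 0, "grip": 60}, {"dx": -1, "dy": 0, "dz": 0.64, "wx": 0, "wy": 0, "wz": 0, "grip": 60}, {"dx": -1, "dy": 0, "dz": 0.64, "wx": 0, "wy": 0, "wz": 0, "grip": 60}, {"dx": -1, "dy": 0, "dz": 0.64, "wx": 0, "wy": 0, "wz": 0, "grip": 60}, {"dx": -1, "dy": 0, "dz": 0.64, "wx": 0, "wy": 0, "wz": 0, "grip": 60}, {"dx": -1, "dy": 0, "dz": 0.64, "wx": 0, "wy": 0, "wz": 0, "grip": 60}, {"dx": -1, "dy": 0, "dz": 0.64, "wx": 0, "wy": 0, "wz": 0, "grip": 60}]}}

```text
time_s: 1.1
position: [0.3763, -0.3424, 0.2443]
tcp_rot: [[0.001, -0.0, 1.0], [-1.0, 0.001, 0.001], [-0.001, -1.0, -0.0]]
force: [0.6, -0.7, -0.6]
opening: 0.688
```

Call:
{"fn": "drive_tool", "kwargs": {"commands": [{"dx": -0.945, "dy": 0.5, "dz": 0.6, "wx": 0, "wy": 0, "wz": 0, "grip": 60}, {"dx": -0.945, "dy": 0.7, "dz": 0.6, "wx": 0, "wy": 0, "wz": 0, "grip": 60}, {"dx": -0.945, "dy": 0.8, "dz": 0.6, "wx": 0, "wy": 0, "wz": 0, "grip": 60}, {"dx": -0.945, "dy": 0.8, "dz": 0.6, "wx": 0, "wy": 0, "wz": 0, "grip": 60}, {"dx": -0.945, "dy": 0.8, "dz": 0.6, "wx": 0, "wy": 0, "wz": 0, "grip": 60}, {"dx": -0.945, "dy": 0.7, "dz": 0.6, "wx": 0, "wy": 0, "wz": 0, "grip": 60}, {"dx": 0, "dy": 0, "dz": 0, "wx": 0, "wy": 0, "wz": 0, "grip": 60}]}}

```text
time_s: 1.98
position: [0.519, -0.1138, 0.0702]
tcp_rot: [[0.006, -0.004, 1.0], [-1.0, 0.002, 0.006], [-0.002, -1.0, -0.004]]
force: [-0.3, -0.3, 0.8]
opening: 0.687
```

Call:
{"fn": "drive_tool", "kwargs": {"commands": [{"dx": 0.04, "dy": 0.55, "dz": 0.04, "wx": 0, "wy": 0, "wz": 0, "grip": 60}, {"dx": 0, "dy": 0.5, "dz": 0, "wx": 0, "wy": 0, "wz": 0, "grip": 60}, {"dx": 0, "dy": 0, "dz": 0, "wx": 0, "wy": 0, "wz": 0, "grip": 60}, {"dx": 0, "dy": 0, "dz": 0, "wx": 0, "wy": 0, "wz": 0, "grip": 20}, {"dx": 0, "dy": 0, "dz": 0, "wx": 0, "wy": 0, "wz": 0, "grip": 20}, {"dx": 0, "dy": 0, "dz": 0, "wx": 0, "wy": 0, "wz": 0, "grip": 20}, {"dx": 0, "dy": 0, "dz": 0, "wx": 0, "wy": 0, "wz": 0, "grip": 20}]}}

```text
time_s: 2.85
position: [0.5214, -0.1187, 0.0312]
tcp_rot: [[0.001, 0.001, 1.0], [-1.0, -0.0, 0.001], [0.0, -1.0, 0.001]]
force: [-1.1, -0.4, 3.9]
opening: 0.382
```

Call:
{"fn": "drive_tool", "kwargs": {"commands": [{"dx": 0, "dy": -0.85, "dz": 0, "wx": 0, "wy": 0, "wz": 0, "grip": 20}, {"dx": 0, "dy": -1, "dz": 0, "wx": 0, "wy": 0, "wz": 0, "grip": 20}, {"dx": -0.6, "dy": -1, "dz": 0, "wx": 0, "wy": 0, "wz": 0, "grip": 20}, {"dx": -1, "dy": -1, "dz": 0.2, "wx": 0, "wy": 0, "wz": 0, "grip": 20}, {"dx": -1, "dy": -1, "dz": 0.29, "wx": 0, "wy": 0, "wz": 0, "grip": 20}, {"dx": -1, "dy": 0, "dz": 0.35, "wx": 0, "wy": 0, "wz": 0, "grip": 20}, {"dx": -1, "dy": 0, "dz": 0.35, "wx": 0, "wy": 0, "wz": 0, "grip": 20}, {"dx": -1, "dy": 0, "dz": 0.35, "wx": 0, "wy": 0, "wz": 0, "grip": 20}]}}

```text
time_s: 3.85
position: [0.5825, 0.1069, 0.2246]
tcp_rot: [[0.001, -0.0, 1.0], [-1.0, -0.0, 0.001], [0.0, -1.0, -0.0]]
force: [0.3, -0.3, -0.7]
opening: 0.385
```

Call:
{"fn": "drive_tool", "kwargs": {"commands": [{"dx": -1, "dy": 0, "dz": 0.35, "wx": 0, "wy": 0, "wz": 0, "grip": 20}, {"dx": -0.7, "dy": 0, "dz": 0, "wx": 0, "wy": 0, "wz": 0, "grip": 20}, {"dx": -0.3, "dy": 0, "dz": 0, "wx": 0, "wy": 0, "wz": 0, "grip": 20}, {"dx": 0, "dy": 0, "dz": 0, "wx": 0, "wy": 0, "wz": 0, "grip": 20}, {"dx": 0, "dy": 0, "dz": 0, "wx": 0, "wy": 0, "wz": 0, "grip": 20}]}}

```text
time_s: 4.47
position: [0.5964, 0.1844, 0.2245]
tcp_rot: [[0.0, -0.0, 1.0], [-1.0, -0.001, 0.0], [0.001, -1.0, -0.0]]
force: [0.8, -0.7, -0.4]
opening: 0.384
```

```bash
python3 - <<'E'
from h import *; import cv2
s=bot.read_state(); print(s['time_s'],s['position'],s['force'],s['joint_positions'],s['opening'])
can=np.zeros((480,800,3),np.uint8)
for i,n in enumerate(('scene','top')):
    p,d=imaging.capture(n); cv2.imwrite(f'pics/{n}1.png',p[:,:,::-1])
    u,v=proj(n,[.597,.186,.16]).astype(int); print(n,u,v); 
    can[:480,i*400:i*400+400]=cv2.resize(p[v-45:v+35,u-33:u+33,::-1],(400,480),interpolation=cv2.INTER_CUBIC)
cv2.imwrite('pics/c2.png',can)
E
```

```text
4.475 [0.59635041 0.18437351 0.22445351] [ 0.77002361 -0.69469014 -0.37508227] [ 6.95203496e+00  3.14460986e+01  8.33630273e+01 -3.63609025e-02
  6.52210842e+01  9.69647346e+01] 0.3838326579937731
scene 337 198
top 271 244
```

View pics/c2.png

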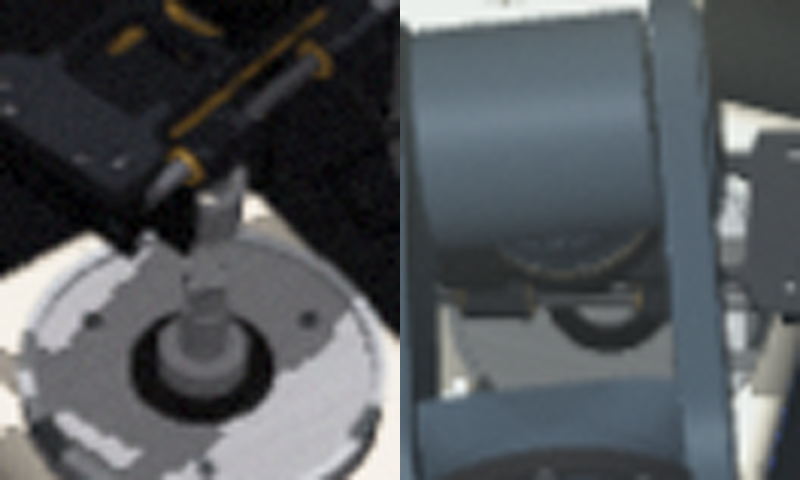

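The scene crop shows the held spacer with its right edge near u=243 and bottom edge near v=238. The spindle axis is near u=205, with the collar spanning 158–250 and the shaft 183–227. The top view is blocked by the arm. I'll turn this into a relative offset.

```bash
python3 - <<'E'
from h import *
def cr(p):
    u,v=proj('scene',p); return np.array([(u+.5-304)*6.06-.5,(v+.5-153)*6-.5]).round(1)
def cyl(x,y,z,r):
    a=np.linspace(0,2*np.pi,181); Q=np.array([cr([x+r*np.cos(t),y+r*np.sin(t),z]) for t in a]); return 'u',Q[:,0].min(),Q[:,0].max(),'v',Q[:,1].min(),Q[:,1].max()
S=(.597,.1863)
print('collar top',cyl(*S,.116,.018)); print('collar bot',cyl(*S,.100,.018)); print('shaft',cyl(*S,.13,.01)); print('tip',cyl(*S,.159,.007),cr([*S,.159])); print('deck', cyl(*S,.107,.076))
T=(.5964,.1844)
zb=.2245-.029
print('spacer bot',cyl(*T,zb,.017),'top',cyl(*T,zb+.022,.017))
print('J',cr([.607,.186,.16])-cr([.597,.186,.16]),cr([.597,.196,.16])-cr([.597,.186,.16]))
E
```

```text
collar top ('u', np.float64(159.5), np.float64(248.1), 'v', np.float64(313.5), np.float64(381.1))
collar bot ('u', np.float64(158.7), np.float64(246.3), 'v', np.float64(338.2), np.float64(405.5))
shaft ('u', np.float64(180.1), np.float64(229.8), 'v', np.float64(306.3), np.float64(344.0))
tip ('u', np.float64(189.7), np.float64(225.1), 'v', np.float64(265.1), np.float64(291.7)) [207.4 278.4]
deck ('u', np.float64(17.5), np.float64(389.3), 'v', np.float64(223.3), np.float64(508.4))
spacer bot ('u', np.float64(162.2), np.float64(250.3), 'v', np.float64(186.6), np.float64(251.8)) top ('u', np.float64(163.5), np.float64(252.9), 'v', np.float64(148.0), np.float64(213.5))
J [19.2 12.9] [ 16.5 -14. ]
```

```bash
python3 - <<'E'
from h import *; import cv2
p=cv2.imread('pics/scene1.png'); c=p[172:222,312:362]
c=cv2.convertScaleAbs(c,alpha=1.3,beta=10)
c=cv2.resize(c,(600,600),interpolation=cv2.INTER_NEAREST)
S=(.597,.1863);T=(.5964,.1844);zb=.2245-.029
a=np.linspace(0,2*np.pi,60)
def cyl(x,y,z,r,col):
    Q=np.array([(proj('scene',[x+r*np.cos(t),y+r*np.sin(t),z])+.5-[312,172])*12 for t in a]); cv2.polylines(c,[Q.astype(np.int32)],True,col,1)
cyl(*S,.116,.018,(0,0,255));cyl(*S,.1,.018,(0,0,255));cyl(*S,.116,.010,(0,255,255));cyl(*S,.142,.010,(0,255,255));cyl(*S,.159,.007,(255,0,255));cyl(*T,zb,.017,(0,255,0));cyl(*T,zb+.022,.017,(0,255,0))
cv2.imwrite('pics/c3.png',c)
E
```

```text
(no output)
```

View pics/c3.png

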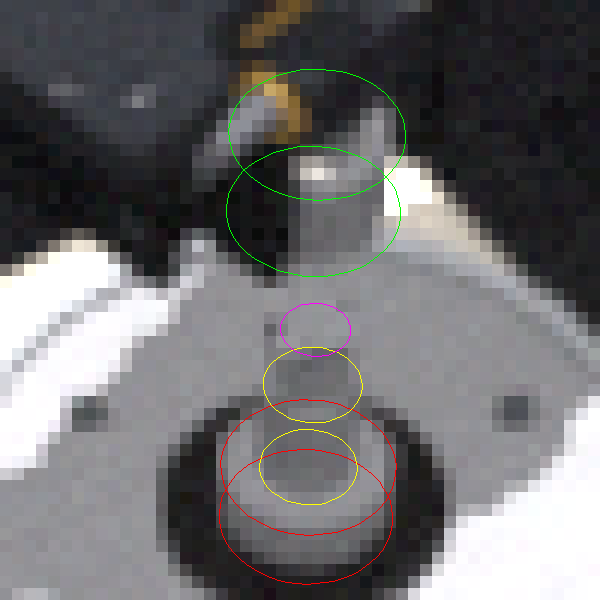

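The overlay shows the spacer's right edge about 15 px (of 12x zoom) left of the model, while the collar is 3 px right and 8 px up. So the part sits about 4 mm short in x and 3 mm short in y of the spindle. I'll correct, lower and check again.

Call:
{"fn": "drive_tool", "kwargs": {"commands": [{"dx": -0.075, "dy": 0.3, "dz": 0.09, "wx": 0, "wy": 0, "wz": 0, "grip": 20}, {"dx": 0, "dy": 0.4, "dz": 0, "wx": 0, "wy": 0, "wz": 0, "grip": 20}, {"dx": 0, "dy": 0, "dz": 0, "wx": 0, "wy": 0, "wz": 0, "grip": 20}]}}

```text
time_s: 4.95
position: [0.5985, 0.1881, 0.194]
tcp_rot: [[0.001, -0.005, 1.0], [-1.0, -0.001, 0.001], [0.001, -1.0, -0.005]]
force: [-1.0, -0.2, -0.7]
opening: 0.385
```

```bash
cat >> h.py <<'E'
import cv2
def look(out,S=(.597,.1863),r=.017,h=.022,off=.029,z0=172):
    s=bot.read_state(); T=s['position'][:2]; zb=s['position'][2]-off; print(s['time_s'],s['position'],s['force'])
    p,d=imaging.capture('scene'); cv2.imwrite(out.replace('.png','_raw.png'),p[:,:,::-1])
    c=cv2.convertScaleAbs(p[z0:z0+50,312:362,::-1],alpha=1.3,beta=10); c=cv2.resize(c,(600,600),interpolation=cv2.INTER_NEAREST)
    a=np.linspace(0,2*np.pi,60)
    def cyl(x,y,z,r,col):
        Q=np.array([(proj('scene',[x+r*np.cos(t),y+r*np.sin(t),z])+.5-[312,z0])*12 for t in a]); cv2.polylines(c,[Q.astype(np.int32)],True,col,1)
    cyl(*S,.116,.018,(0,0,255));cyl(*S,.1,.018,(0,0,255));cyl(*S,.159,.007,(255,0,255));cyl(*T,zb,r,(0,255,0));cyl(*T,zb+h,r,(0,255,0))
    cv2.imwrite(out,c)
E
python3 -c "
from h import *
look('pics/c4.png')"
```

```text
4.95 [0.59847059 0.1881146  0.19399912] [-1.00445186 -0.20904447 -0.71097557]
```

View pics/c4.png

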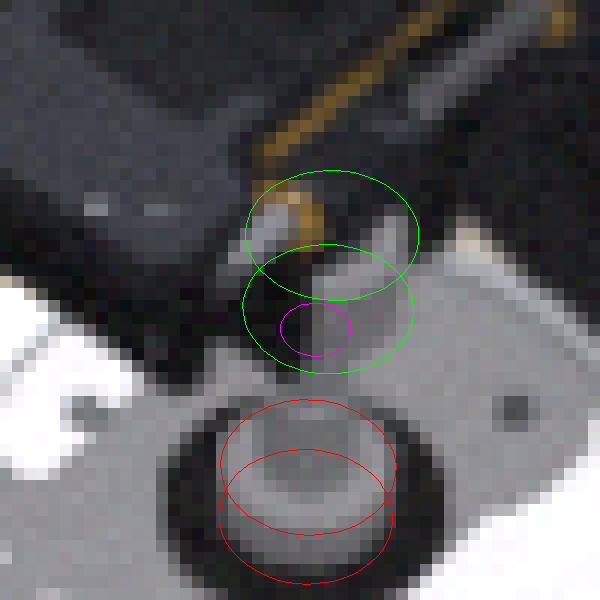

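Call:
{"fn": "drive_tool", "kwargs": {"commands": [{"dx": -0.02, "dy": 0, "dz": 0.04, "wx": 0, "wy": 0, "wz": 0, "grip": 20}, {"dx": 0, "dy": 0.1, "dz": 0, "wx": 0, "wy": 0, "wz": 0, "grip": 20}, {"dx": 0, "dy": 0.1, "dz": 0, "wx": 0, "wy": 0, "wz": 0, "grip": 20}, {"dx": 0, "dy": 0.1, "dz": 0, "wx": 0, "wy": 0, "wz": 0, "grip": 20}]}}

```text
time_s: 5.5
position: [0.6027, 0.1893, 0.1863]
tcp_rot: [[0.001, 0.003, 1.0], [-1.0, 0.0, 0.001], [-0.0, -1.0, 0.003]]
force: [-1.2, -0.9, 14.0]
opening: 0.382
```

```bash
python3 - <<'E'
from h import *
s=bot.read_state(); print(s['moment'],s['force'])
look('pics/c5.png',off=.0273)
E
```

```text
[-0.11834306  0.44159983 -0.0199513 ] [-1.21416594 -0.89515538 14.04346499]
5.5 [0.60270202 0.18934164 0.18633581] [-1.21416594 -0.89515538 14.04346499]
```

View pics/c5.png

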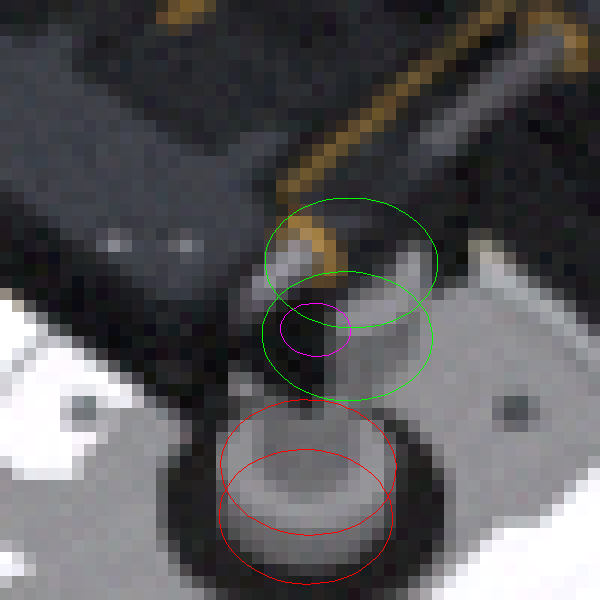

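Contact was at the tip height with 14 N. The moment and the picture (right edge about 418, axis about 319) agree that the spacer overshot by about 2.7 mm in x and 0.8 mm in y. I'll move back.

Call:
{"fn": "drive_tool", "kwargs": {"commands": [{"dx": 0.01, "dy": -0.05, "dz": -0.035, "wx": 0, "wy": 0, "wz": 0, "grip": 20}, {"dx": 0.01, "dy": 0, "dz": -0.033, "wx": 0, "wy": 0, "wz": 0, "grip": 20}, {"dx": 0, "dy": 0, "dz": 0, "wx": 0, "wy": 0, "wz": 0, "grip": 20}, {"dx": 0, "dy": 0.07, "dz": 0, "wx": 0, "wy": 0, "wz": 0, "grip": 20}, {"dx": 0, "dy": 0, "dz": 0, "wx": 0, "wy": 0, "wz": 0, "grip": 20}]}}

```text
time_s: 6.18
position: [0.5986, 0.1885, 0.1831]
tcp_rot: [[0.001, -0.001, 1.0], [-1.0, -0.0, 0.001], [0.0, -1.0, -0.001]]
force: [-0.4, 1.0, -1.4]
opening: 0.38
```

```bash
python3 - <<'E'
from h import *
s=bot.read_state(); print(s['moment'],s['force'],s['position'])
E
```

```text
[0.00127424 0.06670157 0.03438157] [-0.44429083  0.96833288 -1.42485475] [0.59857099 0.18848508 0.18308407]
```

It dropped over the tip with no force. I'll continue down.

Call:
{"fn": "drive_tool", "kwargs": {"commands": [{"dx": 0, "dy": 0.1, "dz": 0, "wx": 0, "wy": 0, "wz": 0, "grip": 20}, {"dx": 0, "dy": 0.2, "dz": 0, "wx": 0, "wy": 0, "wz": 0, "grip": 20}, {"dx": 0, "dy": 0.2, "dz": 0, "wx": 0, "wy": 0, "wz": 0, "grip": 20}, {"dx": 0, "dy": 0, "dz": 0, "wx": 0, "wy": 0, "wz": 0, "grip": 20}]}}

```text
time_s: 6.68
position: [0.5985, 0.1883, 0.1626]
tcp_rot: [[0.001, -0.002, 1.0], [-1.0, -0.0, 0.001], [0.0, -1.0, -0.002]]
force: [-0.4, 0.5, -0.5]
opening: 0.385
```

Call:
{"fn": "drive_tool", "kwargs": {"commands": [{"dx": 0, "dy": 0.2, "dz": 0, "wx": 0, "wy": 0, "wz": 0, "grip": 20}, {"dx": 0, "dy": 0.2, "dz": 0, "wx": 0, "wy": 0, "wz": 0, "grip": 20}, {"dx": 0, "dy": 0.08, "dz": 0, "wx": 0, "wy": 0, "wz": 0, "grip": 20}, {"dx": 0, "dy": 0, "dz": 0, "wx": 0, "wy": 0, "wz": 0, "grip": 20}]}}

```text
time_s: 7.18
position: [0.5984, 0.1884, 0.1454]
tcp_rot: [[0.001, -0.001, 1.0], [-1.0, -0.0, 0.001], [0.0, -1.0, -0.001]]
force: [-2.9, -1.8, 5.1]
opening: 0.382
```

Contact with 5 N at the collar height. Next I release, turn the jaws 90° and re-grip the seated spacer, which gives the spindle's x exactly in robot coordinates.

Call:
{"fn": "drive_tool", "kwargs": {"commands": [{"dx": 0, "dy": 0, "dz": 0, "wx": 0, "wy": 0, "wz": 0, "grip": 50}, {"dx": 0, "dy": -0.1, "dz": 0, "wx": 0, "wy": -0.055, "wz": 0, "grip": 60}, {"dx": 0, "dy": 0, "dz": 0, "wx": 0, "wy": -0.115, "wz": 0, "grip": 60}, {"dx": 0, "dy": 0, "dz": 0, "wx": 0, "wy": -0.115, "wz": 0, "grip": 60}, {"dx": 0, "dy": 0, "dz": 0, "wx": 0, "wy": -0.115, "wz": 0, "grip": 60}, {"dx": 0, "dy": 0, "dz": 0, "wx": 0, "wy": -0.115, "wz": 0, "grip": 60}, {"dx": 0, "dy": 0, "dz": 0, "wx": 0, "wy": -0.115, "wz": 0, "grip": 60}, {"dx": 0, "dy": 0, "dz": 0, "wx": 0, "wy": -0.115, "wz": 0, "grip": 60}]}}

```text
time_s: 8.18
position: [0.5994, 0.1887, 0.1484]
tcp_rot: [[0.923, 0.001, 0.384], [-0.384, 0.001, 0.923], [0.001, -1.0, 0.001]]
force: [-0.1, 0.2, -0.1]
opening: 0.693
```

Call:
{"fn": "drive_tool", "kwargs": {"commands": [{"dx": 0, "dy": 0, "dz": 0, "wx": 0, "wy": -0.115, "wz": 0, "grip": 60}, {"dx": 0, "dy": 0, "dz": 0, "wx": 0, "wy": -0.115, "wz": 0, "grip": 60}, {"dx": 0, "dy": 0, "dz": 0, "wx": 0, "wy": -0.025, "wz": 0, "grip": 20}, {"dx": 0, "dy": 0, "dz": 0, "wx": 0, "wy": 0, "wz": 0, "grip": 20}, {"dx": 0, "dy": 0, "dz": 0, "wx": 0, "wy": 0, "wz": 0, "grip": 20}, {"dx": 0, "dy": 0, "dz": 0, "wx": 0, "wy": 0, "wz": 0, "grip": 20}]}}

```text
time_s: 8.93
position: [0.5963, 0.1887, 0.1482]
tcp_rot: [[1.0, -0.006, -0.001], [0.001, -0.0, 1.0], [-0.006, -1.0, -0.0]]
force: [-5.2, -0.4, 2.8]
opening: 0.382
```

Call:
{"fn": "drive_tool", "kwargs": {"commands": [{"dx": 0, "dy": 0, "dz": 0, "wx": 0, "wy": 0, "wz": 0, "grip": 65}, {"dx": 0, "dy": -0.9, "dz": 0, "wx": 0, "wy": 0, "wz": 0, "grip": 65}, {"dx": 0, "dy": -1, "dz": 0, "wx": 0, "wy": 0, "wz": 0, "grip": 65}, {"dx": -0.21, "dy": 0, "dz": -0.96, "wx": 0, "wy": 0, "wz": 0, "grip": 65}, {"dx": -0.21, "dy": 0, "dz": -0.96, "wx": 0, "wy": 0, "wz": 0, "grip": 65}, {"dx": -0.21, "dy": 0, "dz": -0.96, "wx": 0, "wy": 0, "wz": 0, "grip": 65}, {"dx": -0.21, "dy": 0, "dz": -0.96, "wx": 0, "wy": 0, "wz": 0, "grip": 65}, {"dx": -0.21, "dy": 0, "dz": -0.96, "wx": 0, "wy": 0, "wz": 0, "grip": 65}]}}

```text
time_s: 9.93
position: [0.5581, -0.0052, 0.2249]
tcp_rot: [[1.0, 0.003, -0.001], [0.001, -0.001, 1.0], [0.003, -1.0, -0.001]]
force: [0.8, -0.5, -0.0]
opening: 0.749
```

Call:
{"fn": "drive_tool", "kwargs": {"commands": [{"dx": -0.21, "dy": 0.3, "dz": -0.96, "wx": 0, "wy": 0, "wz": 0, "grip": 65}, {"dx": -0.21, "dy": 0.6, "dz": -0.96, "wx": 0, "wy": 0, "wz": 0, "grip": 65}, {"dx": -0.21, "dy": 0.8, "dz": -0.96, "wx": 0, "wy": 0, "wz": 0, "grip": 65}, {"dx": -0.21, "dy": 0.9, "dz": -0.96, "wx": 0, "wy": 0, "wz": 0, "grip": 65}, {"dx": -0.21, "dy": 0.9, "dz": -0.96, "wx": 0, "wy": 0, "wz": 0, "grip": 65}, {"dx": -0.21, "dy": 0.7, "dz": -0.96, "wx": 0, "wy": 0, "wz": 0, "grip": 65}, {"dx": 0, "dy": 0, "dz": 0, "wx": 0, "wy": 0, "wz": 0, "grip": 65}, {"dx": 0, "dy": 0, "dz": 0, "wx": 0, "wy": 0, "wz": 0, "grip": 65}]}}

```text
time_s: 10.92
position: [0.5075, -0.2343, 0.0568]
tcp_rot: [[1.0, 0.001, -0.0], [0.0, -0.001, 1.0], [0.001, -1.0, -0.001]]
force: [-0.5, 0.3, 0.3]
opening: 0.743
```

```bash
python3 - <<'E'
from h import *
s=bot.read_state(); print(s['time_s'],s['position'],s['tcp_rot'].round(3) if hasattr(s['tcp_rot'],'round') else s['tcp_rot'],s['joint_positions'])
p,d=imaging.capture('scene'); 
u,v=proj('scene',[.597,.186,.13]).astype(int); a,b=proj('scene',[.507,-.234,.01]).astype(int)
R=lambda x,y,w,h,k:cv2.resize(p[y-h:y+h,x-w:x+w,::-1],None,fx=k,fy=k,interpolation=cv2.INTER_CUBIC)
A=R(u,v,25,35,8);B=R(a,b,25,35,8); cv2.imwrite('pics/c6.png',np.hstack([A,B])); print(u,v,a,b)
E
```

```text
10.925 [ 0.507517   -0.23425318  0.05677012] [[ 1.     0.001 -0.   ]
 [ 0.    -0.001  1.   ]
 [ 0.001 -1.    -0.001]] [-3.62361337e+01  4.13154031e+01  9.94654435e+01  1.75803342e-02
  3.91469138e+01 -3.62654407e+01]
337 206 189 320
```

View pics/c6.png

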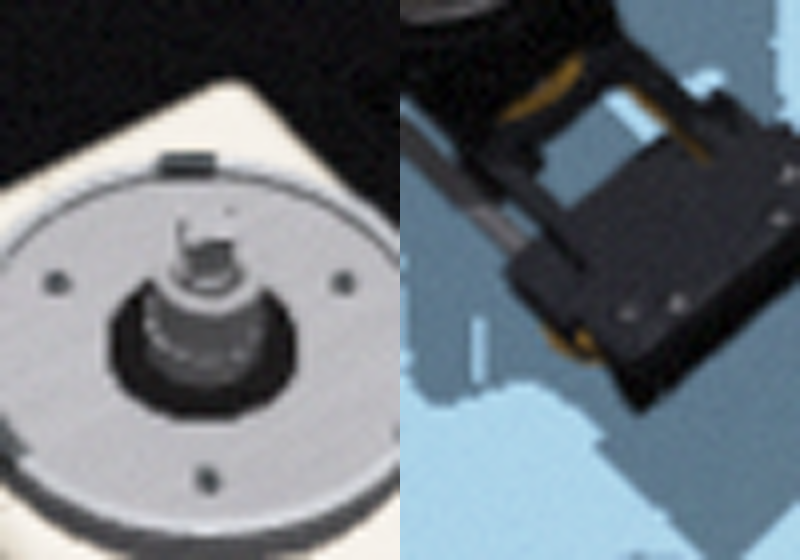

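The spacer is seated on the collar, seen at about (205,330) in the crop. The gripper is over the washer, so I'll lower and centre it along x first.

Call:
{"fn": "drive_tool", "kwargs": {"commands": [{"dx": 0, "dy": 0.4, "dz": 0, "wx": 0, "wy": 0, "wz": 0, "grip": 65}, {"dx": 0, "dy": 0.35, "dz": 0, "wx": 0, "wy": 0, "wz": 0, "grip": 65}, {"dx": 0, "dy": 0, "dz": 0, "wx": 0, "wy": 0, "wz": 0, "grip": 65}, {"dx": 0, "dy": 0, "dz": 0, "wx": 0, "wy": 0, "wz": 0, "grip": 30}, {"dx": 0, "dy": 0, "dz": 0, "wx": 0, "wy": 0, "wz": 0, "grip": 30}, {"dx": 0, "dy": 0, "dz": 0, "wx": 0, "wy": 0, "wz": 0, "grip": 30}, {"dx": 0, "dy": 0, "dz": 0, "wx": 0, "wy": 0, "wz": 0, "grip": 30}]}}

```text
time_s: 11.85
position: [0.507, -0.2341, 0.0268]
tcp_rot: [[1.0, 0.0, -0.001], [0.001, -0.0, 1.0], [0.0, -1.0, -0.0]]
force: [-0.4, -0.3, 0.0]
opening: 0.492
```

Call:
{"fn": "drive_tool", "kwargs": {"commands": [{"dx": 0, "dy": 0, "dz": 0, "wx": 0, "wy": 0, "wz": 0, "grip": 65}, {"dx": 0, "dy": 0, "dz": 0, "wx": 0, "wy": 0, "wz": 0, "grip": 65}, {"dx": 0, "dy": 0, "dz": 0, "wx": 0, "wy": 0.115, "wz": 0, "grip": 65}, {"dx": 0, "dy": 0, "dz": 0, "wx": 0, "wy": 0.115, "wz": 0, "grip": 65}, {"dx": 0, "dy": 0, "dz": 0, "wx": 0, "wy": 0.115, "wz": 0, "grip": 65}, {"dx": 0, "dy": 0, "dz": 0, "wx": 0, "wy": 0.115, "wz": 0, "grip": 65}, {"dx": 0, "dy": 0, "dz": 0, "wx": 0, "wy": 0.115, "wz": 0, "grip": 65}, {"dx": 0, "dy": 0, "dz": 0, "wx": 0, "wy": 0.115, "wz": 0, "grip": 65}]}}

```text
time_s: 12.85
position: [0.507, -0.234, 0.0265]
tcp_rot: [[0.463, 0.0, 0.886], [-0.886, -0.0, 0.463], [0.0, -1.0, 0.0]]
force: [0.1, 0.4, 0.1]
opening: 0.747
```

Call:
{"fn": "drive_tool", "kwargs": {"commands": [{"dx": 0, "dy": 0, "dz": 0, "wx": 0, "wy": 0.115, "wz": 0, "grip": 65}, {"dx": 0, "dy": 0, "dz": 0, "wx": 0, "wy": 0.115, "wz": 0, "grip": 65}, {"dx": 0, "dy": 0.02, "dz": 0, "wx": 0, "wy": 0.08, "wz": 0, "grip": 65}, {"dx": 0, "dy": 0, "dz": 0, "wx": 0, "wy": 0, "wz": 0, "grip": 30}, {"dx": 0, "dy": 0, "dz": 0, "wx": 0, "wy": 0, "wz": 0, "grip": 30}, {"dx": 0, "dy": 0, "dz": 0, "wx": 0, "wy": 0, "wz": 0, "grip": 30}, {"dx": 0, "dy": 0, "dz": 0, "wx": 0, "wy": 0, "wz": 0, "grip": 30}]}}

```text
time_s: 13.72
position: [0.507, -0.234, 0.0258]
tcp_rot: [[0.001, 0.0, 1.0], [-1.0, 0.0, 0.001], [-0.0, -1.0, 0.0]]
force: [0.5, -0.2, 0.0]
opening: 0.49
```

Call:
{"fn": "drive_tool", "kwargs": {"commands": [{"dx": 0, "dy": -0.6, "dz": 0, "wx": 0, "wy": 0, "wz": 0, "grip": 30}, {"dx": 0, "dy": -1, "dz": 0, "wx": 0, "wy": 0, "wz": 0, "grip": 30}, {"dx": -0.56, "dy": -1, "dz": 0, "wx": 0, "wy": 0, "wz": 0, "grip": 30}, {"dx": -1, "dy": -0.9, "dz": 0.225, "wx": 0, "wy": 0, "wz": 0, "grip": 30}, {"dx": -1, "dy": -0.75, "dz": 0.2, "wx": 0, "wy": 0, "wz": 0, "grip": 30}, {"dx": -1, "dy": 0, "dz": 0.2, "wx": 0, "wy": 0, "wz": 0, "grip": 30}, {"dx": -1, "dy": 0, "dz": 0.2, "wx": 0, "wy": 0, "wz": 0, "grip": 30}, {"dx": -1, "dy": 0, "dz": 0.2, "wx": 0, "wy": 0, "wz": 0, "grip": 30}]}}

```text
time_s: 14.72
position: [0.5477, -0.0102, 0.1959]
tcp_rot: [[0.001, 0.0, 1.0], [-1.0, -0.0, 0.001], [0.0, -1.0, 0.0]]
force: [0.4, -0.3, -0.8]
opening: 0.491
```

Call:
{"fn": "drive_tool", "kwargs": {"commands": [{"dx": -1, "dy": 0, "dz": 0.3, "wx": 0, "wy": 0, "wz": 0, "grip": 30}, {"dx": -1, "dy": 0, "dz": 0.3, "wx": 0, "wy": 0, "wz": 0, "grip": 30}, {"dx": -1, "dy": 0, "dz": 0.3, "wx": 0, "wy": 0, "wz": 0, "grip": 30}, {"dx": -1, "dy": 0, "dz": 0.2, "wx": 0, "wy": 0, "wz": 0, "grip": 30}, {"dx": -0.7, "dy": 0, "dz": 0.1, "wx": 0, "wy": 0, "wz": 0, "grip": 30}, {"dx": -0.3, "dy": 0, "dz": 0, "wx": 0, "wy": 0, "wz": 0, "grip": 30}, {"dx": 0, "dy": 0, "dz": 0, "wx": 0, "wy": 0, "wz": 0, "grip": 30}, {"dx": 0, "dy": 0, "dz": 0, "wx": 0, "wy": 0, "wz": 0, "grip": 30}]}}

```text
time_s: 15.72
position: [0.5953, 0.1874, 0.1956]
tcp_rot: [[0.0, -0.001, 1.0], [-1.0, -0.001, 0.0], [0.001, -1.0, -0.001]]
force: [-0.1, 0.1, -0.9]
opening: 0.491
```

Call:
{"fn": "drive_tool", "kwargs": {"commands": [{"dx": -0.025, "dy": 0.15, "dz": 0.018, "wx": 0, "wy": 0, "wz": 0, "grip": 30}, {"dx": 0, "dy": 0.1, "dz": 0, "wx": 0, "wy": 0, "wz": 0, "grip": 30}, {"dx": 0, "dy": 0.1, "dz": 0, "wx": 0, "wy": 0, "wz": 0, "grip": 30}, {"dx": 0, "dy": 0.07, "dz": 0, "wx": 0, "wy": 0, "wz": 0, "grip": 30}, {"dx": 0, "dy": 0, "dz": 0, "wx": 0, "wy": 0, "wz": 0, "grip": 30}]}}

```text
time_s: 16.35
position: [0.596, 0.1892, 0.1785]
tcp_rot: [[0.001, -0.001, 1.0], [-1.0, -0.001, 0.001], [0.001, -1.0, -0.001]]
force: [0.1, -0.8, -0.7]
opening: 0.49
```

```bash
python3 - <<'E'
from h import *
s=bot.read_state(); print(s['moment'],s['force'],s['position'])
E
```

```text
[-0.14767203  0.04567013  0.01164982] [ 0.11643202 -0.76192996 -0.68714324] [0.59603611 0.18916517 0.17850612]
```

It went over the tip cleanly. I'll lower it to the spacer.

Call:
{"fn": "drive_tool", "kwargs": {"commands": [{"dx": 0.01, "dy": 0.1, "dz": 0, "wx": 0, "wy": 0, "wz": 0, "grip": 30}, {"dx": 0, "dy": 0.12, "dz": 0, "wx": 0, "wy": 0, "wz": 0, "grip": 30}, {"dx": 0, "dy": 0.12, "dz": 0, "wx": 0, "wy": 0, "wz": 0, "grip": 30}, {"dx": 0, "dy": 0.09, "dz": 0, "wx": 0, "wy": 0, "wz": 0, "grip": 30}, {"dx": 0, "dy": 0, "dz": 0, "wx": 0, "wy": 0, "wz": 0, "grip": 30}]}}

```text
time_s: 16.98
position: [0.5959, 0.1885, 0.1617]
tcp_rot: [[0.001, -0.001, 1.0], [-1.0, -0.001, 0.001], [0.001, -1.0, -0.001]]
force: [-2.2, -3.0, 3.0]
opening: 0.49
```

Call:
{"fn": "drive_tool", "kwargs": {"commands": [{"dx": 0, "dy": 0, "dz": 0, "wx": 0, "wy": 0, "wz": 0, "grip": 60}, {"dx": 0, "dy": 0, "dz": 0, "wx": 0, "wy": 0, "wz": 0, "grip": 60}, {"dx": 0, "dy": -0.7, "dz": 0, "wx": 0, "wy": 0, "wz": 0, "grip": 60}, {"dx": 0, "dy": -0.8, "dz": 0, "wx": 0, "wy": 0, "wz": 0, "grip": 60}, {"dx": 1, "dy": 0, "dz": -0.2, "wx": 0, "wy": 0, "wz": 0, "grip": 60}, {"dx": 1, "dy": 0, "dz": -0.2, "wx": 0, "wy": 0, "wz": 0, "grip": 60}, {"dx": 1, "dy": 0, "dz": -0.2, "wx": 0, "wy": 0, "wz": 0, "grip": 60}, {"dx": 1, "dy": 0, "dz": -0.2, "wx": 0, "wy": 0, "wz": 0, "grip": 60}]}}

```text
time_s: 17.98
position: [0.5647, 0.0284, 0.2218]
tcp_rot: [[0.001, 0.002, 1.0], [-1.0, 0.001, 0.001], [-0.001, -1.0, 0.002]]
force: [0.5, -0.6, -0.3]
opening: 0.689
```

Call:
{"fn": "drive_tool", "kwargs": {"commands": [{"dx": 1, "dy": 0, "dz": -0.2, "wx": 0, "wy": 0, "wz": 0, "grip": 60}, {"dx": 1, "dy": 0, "dz": -0.2, "wx": 0, "wy": 0, "wz": 0, "grip": 60}, {"dx": 1, "dy": 0, "dz": -0.2, "wx": 0, "wy": 0, "wz": 0, "grip": 60}, {"dx": 1, "dy": 0, "dz": -0.2, "wx": 0, "wy": 0, "wz": 0, "grip": 60}, {"dx": 1, "dy": 0, "dz": -0.2, "wx": 0, "wy": 0, "wz": 0, "grip": 60}]}}

```text
time_s: 18.6
position: [0.525, -0.1721, 0.2218]
tcp_rot: [[0.001, 0.002, 1.0], [-1.0, 0.0, 0.001], [-0.0, -1.0, 0.002]]
force: [1.1, 0.0, 0.3]
opening: 0.687
```

```bash
python3 - <<'E'
from h import *
s=bot.read_state(); print(s['time_s'],s['position'])
a=imaging.capture('scene')[0][:,:,::-1]; b=imaging.capture('top')[0][:,:,::-1]; a0=cv2.imread('pics/scene0.png'); b0=cv2.imread('pics/top0.png')
def R(im,n,P,w,h,k):
    u,v=proj(n,P).round().astype(int); print(n,u-w,v-h); return cv2.resize(im[v-h:v+h,u-w:u+w],None,fx=k,fy=k,interpolation=cv2.INTER_NEAREST)
S=[.597,.187,.15];B=[.492,-.333,.028]
r1=np.hstack([R(a,'scene',S,16,12,12.5),R(b,'top',S,16,12,12.5)])
r2=np.hstack([R(a0,'scene',B,16,12,12.5),R(b0,'top',B,16,12,12.5)])
cv2.imwrite('pics/c7.png',cv2.convertScaleAbs(np.vstack([r1,r2]),alpha=1.2))
E
```

```text
18.6 [ 0.52503114 -0.17205682  0.22177917]
scene 322 189
top 255 233
scene 134 330
top 435 277
```

View pics/c7.png

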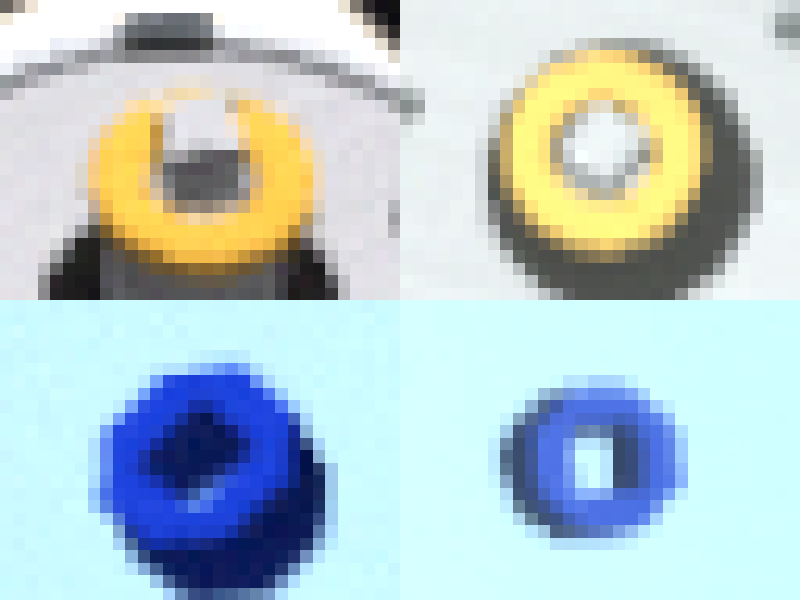

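Washer home around the spindle (top panels). The spindle square's near edge is horizontal in the scene view, (163,150)–(238,150), and it is a diamond in the top view. The bushing's bore corners in the scene panel are (208,410), (248,440), (190,498) and (145,460).

```bash
python3 - <<'E'
from h import *
f=lambda x,y,z,ox,oy:ray('scene',ox+x/12.5-.5,oy+y/12.5-.5,z)
q=[f(x,y-300,.028,134,330) for x,y in((208,406),(250,440),(190,500),(143,462))]
for i in range(4):
    d=q[(i+1)%4]-q[i]; print('bush edge',np.degrees(np.arctan2(d[1],d[0])).round(1)%90,np.linalg.norm(d).round(4))
print(np.mean(q,0))
e=[f(160,150,.158,322,189),f(238,150,.158,322,189)]; d=e[1]-e[0]; print('tip',np.degrees(np.arctan2(d[1],d[0])),np.linalg.norm(d))
e=[f(160,188,.144,322,189),f(238,192,.144,322,189)]; d=e[1]-e[0]; print('tip',np.degrees(np.arctan2(d[1],d[0])),np.linalg.norm(d))
print(bot.read_state()['joint_positions'])
E
```

```text
bush edge 5.6 0.0112
bush edge 6.0 0.0146
bush edge 5.900000000000006 0.0124
bush edge 1.0999999999999943 0.0147
[ 0.48982043 -0.33348344]
tip 42.30608645444201 0.014942332821335199
tip 38.46824954120874 0.015102899265569356
[-2.99576381e+01  2.63083849e+01  9.39579287e+01 -2.35963608e-02
  5.95578747e+01  6.02581859e+01]
```

Call:
{"fn": "drive_tool", "kwargs": {"commands": [{"dx": 0.9, "dy": 0.3, "dz": -0.2, "wx": 0, "wy": 0, "wz": 0, "grip": 55}, {"dx": 1, "dy": 0.7, "dz": -0.2, "wx": 0, "wy": 0, "wz": 0, "grip": 55}, {"dx": 1, "dy": 0.9, "dz": -0.2, "wx": 0, "wy": 0, "wz": 0, "grip": 55}, {"dx": 0.8, "dy": 0.9, "dz": -0.2, "wx": 0, "wy": 0, "wz": 0, "grip": 55}, {"dx": 0.34, "dy": 0.8, "dz": -0.04, "wx": 0, "wy": 0, "wz": 0, "grip": 55}, {"dx": 0, "dy": 0.2, "dz": 0, "wx": 0, "wy": -0.055, "wz": 0, "grip": 55}, {"dx": 0, "dy": 0, "dz": 0, "wx": 0, "wy": 0, "wz": 0, "grip": 55}]}}

```text
time_s: 19.58
position: [0.4913, -0.3316, 0.0686]
tcp_rot: [[0.086, -0.001, 0.996], [-0.996, 0.002, 0.086], [-0.002, -1.0, -0.001]]
force: [-0.0, -0.5, 0.5]
opening: 0.631
```

Call:
{"fn": "drive_tool", "kwargs": {"commands": [{"dx": 0.045, "dy": 0.55, "dz": 0, "wx": 0, "wy": 0, "wz": 0, "grip": 55}, {"dx": 0, "dy": 0.45, "dz": 0, "wx": 0, "wy": 0, "wz": 0, "grip": 55}, {"dx": 0, "dy": 0, "dz": 0, "wx": 0, "wy": 0, "wz": 0, "grip": 55}, {"dx": 0, "dy": 0, "dz": 0, "wx": 0, "wy": 0, "wz": 0, "grip": 20}, {"dx": 0, "dy": 0, "dz": 0, "wx": 0, "wy": 0, "wz": 0, "grip": 20}, {"dx": 0, "dy": 0, "dz": 0, "wx": 0, "wy": 0, "wz": 0, "grip": 20}, {"dx": 0, "dy": 0, "dz": 0, "wx": 0, "wy": 0, "wz": 0, "grip": 20}]}}

```text
time_s: 20.45
position: [0.4916, -0.3346, 0.0304]
tcp_rot: [[0.087, 0.001, 0.996], [-0.996, -0.001, 0.087], [0.001, -1.0, 0.001]]
force: [0.4, 0.2, 3.1]
opening: 0.386
```

Call:
{"fn": "drive_tool", "kwargs": {"commands": [{"dx": 0, "dy": 0, "dz": 0, "wx": 0, "wy": 0, "wz": 0, "grip": 55}, {"dx": 0, "dy": 0, "dz": 0, "wx": 0, "wy": 0, "wz": 0, "grip": 55}, {"dx": 0, "dy": 0, "dz": 0, "wx": 0, "wy": -0.11, "wz": 0, "grip": 55}, {"dx": 0, "dy": 0, "dz": 0, "wx": 0, "wy": -0.11, "wz": 0, "grip": 55}, {"dx": 0, "dy": 0, "dz": 0, "wx": 0, "wy": -0.11, "wz": 0, "grip": 55}, {"dx": 0, "dy": 0, "dz": 0, "wx": 0, "wy": -0.11, "wz": 0, "grip": 55}, {"dx": 0, "dy": 0, "dz": 0, "wx": 0, "wy": -0.11, "wz": 0, "grip": 55}, {"dx": 0, "dy": 0, "dz": 0, "wx": 0, "wy": -0.11, "wz": 0, "grip": 55}]}}

```text
time_s: 21.45
position: [0.4912, -0.3343, 0.0295]
tcp_rot: [[0.904, -0.0, 0.427], [-0.427, 0.0, 0.904], [-0.0, -1.0, 0.0]]
force: [0.3, -0.1, 0.7]
opening: 0.633
```

Call:
{"fn": "drive_tool", "kwargs": {"commands": [{"dx": 0, "dy": 0, "dz": 0, "wx": 0, "wy": -0.11, "wz": 0, "grip": 55}, {"dx": 0, "dy": 0, "dz": 0, "wx": 0, "wy": -0.11, "wz": 0, "grip": 55}, {"dx": 0, "dy": 0, "dz": 0, "wx": 0, "wy": -0.11, "wz": 0, "grip": 55}, {"dx": 0, "dy": 0, "dz": 0, "wx": 0, "wy": -0.01, "wz": 0, "grip": 20}, {"dx": 0, "dy": 0, "dz": 0, "wx": 0, "wy": 0, "wz": 0, "grip": 20}, {"dx": 0, "dy": 0, "dz": 0, "wx": 0, "wy": 0, "wz": 0, "grip": 20}, {"dx": 0, "dy": 0, "dz": 0, "wx": 0, "wy": 0, "wz": 0, "grip": 20}, {"dx": 0, "dy": 0, "dz": 0, "wx": 0, "wy": 0, "wz": 0, "grip": 20}]}}

```text
time_s: 22.45
position: [0.4913, -0.3344, 0.0297]
tcp_rot: [[0.996, -0.0, -0.087], [0.087, 0.0, 0.996], [-0.0, -1.0, 0.0]]
force: [0.2, 0.1, 0.4]
opening: 0.392
```

Call:
{"fn": "drive_tool", "kwargs": {"commands": [{"dx": 0, "dy": -0.7, "dz": 0, "wx": 0, "wy": 0.0555, "wz": 0, "grip": 20}, {"dx": 0, "dy": -1, "dz": 0, "wx": 0, "wy": 0, "wz": 0, "grip": 20}, {"dx": 0, "dy": -1, "dz": 0.57, "wx": 0, "wy": 0, "wz": 0, "grip": 20}, {"dx": 0.2, "dy": -0.9, "dz": 1, "wx": 0, "wy": 0, "wz": 0, "grip": 20}, {"dx": 0.2, "dy": -0.66, "dz": 1, "wx": 0, "wy": 0, "wz": 0, "grip": 20}, {"dx": 0.2, "dy": 0, "dz": 1, "wx": 0, "wy": 0, "wz": 0, "grip": 20}, {"dx": 0.2, "dy": 0, "dz": 1, "wx": 0, "wy": 0, "wz": 0, "grip": 20}, {"dx": 0.2, "dy": 0, "dz": 1, "wx": 0, "wy": 0, "wz": 0, "grip": 20}]}}

```text
time_s: 23.45
position: [0.5313, -0.1102, 0.2004]
tcp_rot: [[1.0, 0.0, 0.0], [-0.0, -0.0, 1.0], [0.0, -1.0, -0.0]]
force: [0.4, -0.8, -0.8]
opening: 0.388
```

Call:
{"fn": "drive_tool", "kwargs": {"commands": [{"dx": 0.2, "dy": 0, "dz": 1, "wx": 0, "wy": 0, "wz": 0, "grip": 20}, {"dx": 0.2, "dy": 0, "dz": 1, "wx": 0, "wy": 0, "wz": 0, "grip": 20}, {"dx": 0.2, "dy": 0, "dz": 1, "wx": 0, "wy": 0, "wz": 0, "grip": 20}, {"dx": 0.3, "dy": 0, "dz": 1, "wx": 0, "wy": 0, "wz": 0, "grip": 20}, {"dx": 0.3, "dy": 0, "dz": 1, "wx": 0, "wy": 0, "wz": 0, "grip": 20}, {"dx": 0.3, "dy": 0, "dz": 1, "wx": 0, "wy": 0, "wz": 0, "grip": 20}, {"dx": 0.31, "dy": 0, "dz": 0.9, "wx": 0, "wy": 0, "wz": 0, "grip": 20}, {"dx": 0, "dy": 0, "dz": 0.5, "wx": 0, "wy": 0, "wz": 0, "grip": 20}]}}

```text
time_s: 24.45
position: [0.6039, 0.1861, 0.2]
tcp_rot: [[1.0, 0.0, -0.002], [0.002, 0.0, 1.0], [0.0, -1.0, 0.0]]
force: [-0.4, -0.4, -1.3]
opening: 0.39
```

Call:
{"fn": "drive_tool", "kwargs": {"commands": [{"dx": 0, "dy": 0, "dz": 0, "wx": 0, "wy": -0.1, "wz": 0, "grip": 20}, {"dx": 0, "dy": 0, "dz": 0, "wx": 0, "wy": -0.1, "wz": 0, "grip": 20}, {"dx": 0, "dy": 0, "dz": 0, "wx": 0, "wy": -0.1, "wz": 0, "grip": 20}, {"dx": 0, "dy": 0, "dz": 0, "wx": 0, "wy": -0.1, "wz": 0, "grip": 20}, {"dx": 0, "dy": 0, "dz": 0, "wx": 0, "wy": -0.0555, "wz": 0, "grip": 20}, {"dx": 0, "dy": 0, "dz": 0, "wx": 0, "wy": 0, "wz": 0, "grip": 20}]}}

```text
time_s: 25.2
position: [0.6029, 0.1838, 0.2]
tcp_rot: [[0.756, -0.001, -0.655], [0.655, -0.0, 0.756], [-0.001, -1.0, 0.0]]
force: [-0.4, 0.1, -0.9]
opening: 0.388
```

Call:
{"fn": "drive_tool", "kwargs": {"commands": [{"dx": -0.059, "dy": 0.1, "dz": 0.203, "wx": 0, "wy": 0, "wz": 0, "grip": 20}, {"dx": 0, "dy": 0.1, "dz": 0, "wx": 0, "wy": 0, "wz": 0, "grip": 20}, {"dx": 0, "dy": 0, "dz": 0, "wx": 0, "wy": 0, "wz": 0, "grip": 20}, {"dx": 0, "dy": 0.1, "dz": 0, "wx": 0, "wy": 0, "wz": 0, "grip": 20}, {"dx": 0, "dy": 0.1, "dz": 0, "wx": 0, "wy": 0, "wz": 0, "grip": 20}, {"dx": 0, "dy": 0, "dz": 0, "wx": 0, "wy": 0, "wz": 0, "grip": 20}]}}

```text
time_s: 25.95
position: [0.597, 0.189, 0.1862]
tcp_rot: [[0.755, 0.001, -0.656], [0.656, 0.0, 0.755], [0.001, -1.0, -0.001]]
force: [-3.3, -0.5, 9.1]
opening: 0.389
```

```bash
python3 - <<'E'
from h import *
s=bot.read_state(); print(s['moment'],s['force'],s['position'])
E
```

```text
[-0.11176049  0.46727264 -0.0054236 ] [-3.33829244 -0.51748123  9.12149301] [0.59701172 0.18899764 0.18620786]
```

Call:
{"fn": "drive_tool", "kwargs": {"commands": [{"dx": -0.033, "dy": 0, "dz": 0.008, "wx": 0, "wy": 0, "wz": 0, "grip": 20}, {"dx": 0, "dy": 0, "dz": 0, "wx": 0, "wy": 0, "wz": 0, "grip": 20}, {"dx": 0, "dy": 0, "dz": 0, "wx": 0, "wy": 0, "wz": 0, "grip": 20}]}}

```text
time_s: 26.32
position: [0.5968, 0.1889, 0.1863]
tcp_rot: [[0.755, 0.004, -0.656], [0.656, 0.001, 0.755], [0.004, -1.0, -0.002]]
force: [-0.4, 0.8, 8.1]
opening: 0.388
```

Call:
{"fn": "drive_tool", "kwargs": {"commands": [{"dx": 0, "dy": -0.1, "dz": 0, "wx": 0, "wy": 0, "wz": 0, "grip": 20}, {"dx": 0, "dy": 0, "dz": 0, "wx": 0, "wy": 0, "wz": 0, "grip": 20}, {"dx": 0, "dy": 0, "dz": 0, "wx": 0, "wy": 0, "wz": 0, "grip": 20}]}}

```text
time_s: 26.7
position: [0.595, 0.1883, 0.1876]
tcp_rot: [[0.755, -0.001, -0.656], [0.656, -0.0, 0.755], [-0.001, -1.0, 0.001]]
force: [-0.6, 0.8, -1.1]
opening: 0.389
```

Call:
{"fn": "drive_tool", "kwargs": {"commands": [{"dx": 0.015, "dy": 0, "dz": -0.013, "wx": 0, "wy": 0, "wz": 0, "grip": 20}, {"dx": 0, "dy": 0, "dz": 0, "wx": 0, "wy": 0, "wz": 0, "grip": 20}, {"dx": 0, "dy": 0.1, "dz": 0, "wx": 0, "wy": 0, "wz": 0, "grip": 20}, {"dx": 0, "dy": 0, "dz": 0, "wx": 0, "wy": 0, "wz": 0, "grip": 20}]}}

```text
time_s: 27.2
position: [0.5967, 0.1884, 0.186]
tcp_rot: [[0.755, 0.002, -0.656], [0.656, 0.0, 0.755], [0.001, -1.0, -0.001]]
force: [-2.4, -0.1, 8.7]
opening: 0.384
```

Call:
{"fn": "drive_tool", "kwargs": {"commands": [{"dx": -0.01, "dy": 0, "dz": 0.01, "wx": 0, "wy": 0.03, "wz": 0, "grip": 20}, {"dx": 0, "dy": 0, "dz": 0, "wx": 0, "wy": 0.03, "wz": 0, "grip": 20}, {"dx": 0, "dy": 0, "dz": 0, "wx": 0, "wy": 0, "wz": 0, "grip": 20}]}}

```text
time_s: 27.58
position: [0.5968, 0.1883, 0.1862]
tcp_rot: [[0.813, 0.004, -0.582], [0.582, -0.0, 0.813], [0.003, -1.0, -0.002]]
force: [-1.4, -0.4, 7.4]
opening: 0.389
```

Call:
{"fn": "drive_tool", "kwargs": {"commands": [{"dx": 0, "dy": 0, "dz": 0, "wx": 0, "wy": -0.04, "wz": 0, "grip": 20}, {"dx": 0, "dy": 0, "dz": 0, "wx": 0, "wy": -0.04, "wz": 0, "grip": 20}, {"dx": 0, "dy": 0, "dz": 0, "wx": 0, "wy": -0.04, "wz": 0, "grip": 20}, {"dx": 0, "dy": 0, "dz": 0, "wx": 0, "wy": 0, "wz": 0, "grip": 20}]}}

```text
time_s: 28.08
position: [0.5966, 0.189, 0.1863]
tcp_rot: [[0.689, 0.004, -0.724], [0.724, 0.001, 0.689], [0.003, -1.0, -0.002]]
force: [-1.8, 1.3, 8.7]
opening: 0.385
```

```bash
python3 - <<'E'
from h import *
s=bot.read_state(); print(s['moment'],s['force'],s['position'])
p=imaging.capture('scene')[0][:,:,::-1]
cv2.imwrite('pics/c8.png',cv2.convertScaleAbs(cv2.resize(p[165:225,302:372],(700,600),interpolation=cv2.INTER_CUBIC),alpha=1.4,beta=15))
E
```

```text
[ 0.17907544  0.14429097 -0.05483201] [-1.84686741  1.25089485  8.69187396] [0.59664081 0.18899252 0.18625548]
```

View pics/c8.png

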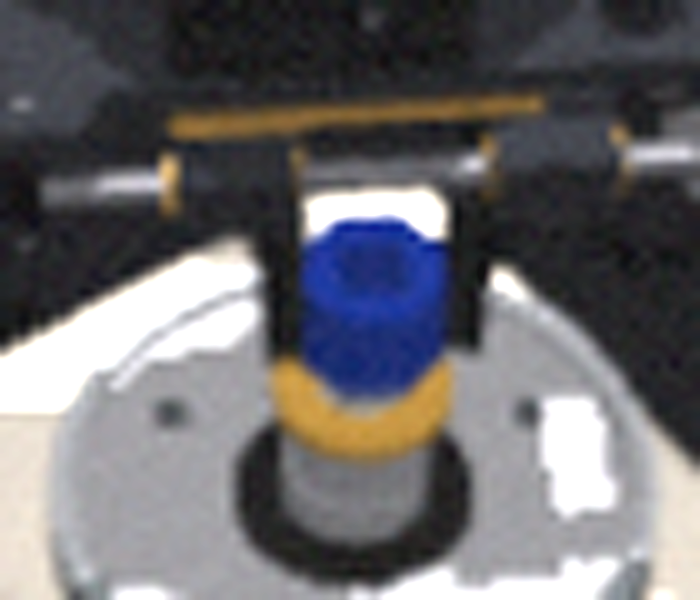

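The picture shows the bushing standing on the tip, spanning u 300–447 (centre 373). The spindle axis should be at about u=367, so it is about 1.3 mm too far along the jaw direction. I'll lift, shift, press again more lightly and turn.

Call:
{"fn": "drive_tool", "kwargs": {"commands": [{"dx": -0.035, "dy": -0.09, "dz": 0, "wx": 0, "wy": 0, "wz": 0, "grip": 20}, {"dx": 0, "dy": 0, "dz": 0, "wx": 0, "wy": 0.02, "wz": 0, "grip": 20}, {"dx": 0, "dy": 0.085, "dz": 0, "wx": 0, "wy": 0, "wz": 0, "grip": 20}, {"dx": 0, "dy": 0, "dz": 0, "wx": 0, "wy": 0, "wz": 0, "grip": 20}]}}

```text
time_s: 28.62
position: [0.5949, 0.1877, 0.1838]
tcp_rot: [[0.712, 0.001, -0.702], [0.702, 0.001, 0.712], [0.001, -1.0, 0.0]]
force: [1.5, 1.1, -1.3]
opening: 0.39
```

It dropped past the tip (z 0.1838 with no vertical force) at a heading of about 45°. I'll continue down gently.

Call:
{"fn": "drive_tool", "kwargs": {"commands": [{"dx": 0.012, "dy": 0.07, "dz": 0, "wx": 0, "wy": 0, "wz": 0, "grip": 20}, {"dx": 0, "dy": 0.07, "dz": 0, "wx": 0, "wy": 0, "wz": 0, "grip": 20}, {"dx": 0, "dy": 0.07, "dz": 0, "wx": 0, "wy": 0, "wz": 0, "grip": 20}, {"dx": 0, "dy": 0, "dz": 0, "wx": 0, "wy": 0, "wz": 0, "grip": 20}]}}

```text
time_s: 29.12
position: [0.595, 0.1878, 0.1756]
tcp_rot: [[0.712, 0.0, -0.702], [0.702, 0.0, 0.712], [0.0, -1.0, 0.0]]
force: [1.7, 1.0, -1.5]
opening: 0.389
```

Call:
{"fn": "drive_tool", "kwargs": {"commands": [{"dx": 0.01, "dy": 0.06, "dz": 0, "wx": 0, "wy": 0, "wz": 0, "grip": 20}, {"dx": 0, "dy": 0.06, "dz": 0, "wx": 0, "wy": 0, "wz": 0, "grip": 20}, {"dx": 0, "dy": 0.02, "dz": 0, "wx": 0, "wy": 0, "wz": 0, "grip": 20}, {"dx": 0, "dy": 0, "dz": 0, "wx": 0, "wy": 0, "wz": 0, "grip": 20}]}}

```text
time_s: 29.62
position: [0.5952, 0.1879, 0.1716]
tcp_rot: [[0.712, 0.0, -0.702], [0.702, -0.0, 0.712], [-0.0, -1.0, -0.0]]
force: [-1.4, 1.0, 7.0]
opening: 0.39
```

It's home: z 0.1716 against 0.1717 expected, with 7 N of contact. I'll release and retreat.

Call:
{"fn": "drive_tool", "kwargs": {"commands": [{"dx": 0, "dy": 0, "dz": 0, "wx": 0, "wy": 0, "wz": 0, "grip": 60}, {"dx": 0, "dy": 0, "dz": 0, "wx": 0, "wy": 0, "wz": 0, "grip": 60}, {"dx": 0, "dy": -0.5, "dz": 0, "wx": 0, "wy": 0, "wz": 0, "grip": 60}, {"dx": 0, "dy": -1, "dz": 0, "wx": 0, "wy": 0, "wz": 0, "grip": 60}, {"dx": 0, "dy": -0.8, "dz": 0, "wx": 0, "wy": 0, "wz": 0, "grip": 60}, {"dx": -1, "dy": 0, "dz": -0.5, "wx": 0, "wy": 0, "wz": 0, "grip": 60}, {"dx": -1, "dy": 0, "dz": -0.5, "wx": 0, "wy": 0, "wz": 0, "grip": 60}, {"dx": -1, "dy": 0, "dz": -0.5, "wx": 0, "wy": 0, "wz": 0, "grip": 60}]}}

```text
time_s: 30.62
position: [0.5511, 0.0599, 0.262]
tcp_rot: [[0.712, -0.001, -0.703], [0.703, -0.0, 0.712], [-0.001, -1.0, 0.0]]
force: [0.1, -0.4, -0.5]
opening: 0.686
```

Call:
{"fn": "drive_tool", "kwargs": {"commands": [{"dx": -1, "dy": 0, "dz": -0.5, "wx": 0, "wy": 0, "wz": 0, "grip": 60}, {"dx": 0, "dy": 0, "dz": 0, "wx": 0, "wy": 0, "wz": 0, "grip": 60}, {"dx": 0, "dy": 0, "dz": 0, "wx": 0, "wy": 0, "wz": 0, "grip": 60}]}}

```text
time_s: 31.0
position: [0.5376, 0.0189, 0.2622]
tcp_rot: [[0.712, -0.0, -0.702], [0.702, 0.001, 0.712], [0.0, -1.0, 0.001]]
force: [0.7, 0.6, 1.2]
opening: 0.694
```

```bash
python3 - <<'E'
from h import *
s=bot.read_state(); print(s['time_s'],s['position'],s['force'])
p=imaging.capture('scene')[0][:,:,::-1]
a=cv2.resize(p[175:235,302:372],(420,360),interpolation=cv2.INTER_CUBIC); b=cv2.resize(p[230:430,85:345],(380,292)); 
c=np.zeros((360,800,3),np.uint8); c[:,:420]=a; c[:292,420:]=b; cv2.imwrite('pics/c9.png',c)
print(proj('scene',[.596,.188,.170]),proj('scene',[.596,.188,.144]))
E
```

```text
31.0 [0.53759345 0.01892772 0.26217177] [0.7432548  0.566122   1.17164327]
[338.11643179 195.33642885] [337.74335618 202.43187574]
```

View pics/c9.png

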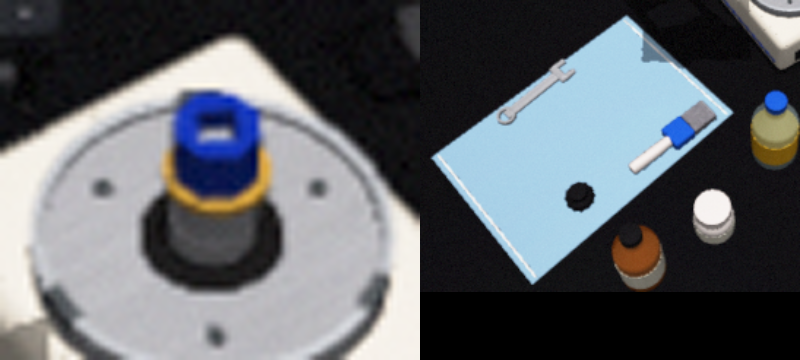

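The picture shows the stack complete: spacer, washer and the blue bushing flush on the washer, at about (218,140) in the crop. The spindle tip is inside the bore, and the cap nut, brush, spanner and bottles are undisturbed. I'll hand in.

```bash
python3 -c "
from rig import workorder; print(workorder.hand_in())"
```

```text
the job is handed in; nothing more can be done
None
```

The drive stack is rebuilt in the order asked: the steel spacer on the collar, the brass washer on it, then the blue bushing. I handed in at about 31 s, with the gripper open and clear of everything.

- **Seating:** the bushing went home at TCP height 0.1716 m against 0.1717 m expected. The last picture shows it flush on the washer with the spindle tip inside its bore. The heights of the spacer and washer agreed with their home positions.
- **Force:** the highest reading, taken at the end of moves, was about 14 N against the 40 N limit. It came when the spacer first met the spindle tip.
- **What needed mending:** the spacer's first press was about 2.7 mm off, so I moved back and it dropped on. The bushing stood on the tip through the first turns because it was about 1.3 mm off. After a lift, a small shift and a light press it dropped in, with the gripper turned to about 45°.
- **Where checks disagreed:** camera and arm positions differed by 1 to 3 mm, so I settled the fits by contact and by re-gripping the seated spacer.
- **Bystanders:** the cap nut, brush, spanner, amber and clear bottles and jar looked undisturbed in the last picture. The bowl and beaker were outside that crop, and I did not check them at the end; the arm was not moved near them.

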